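Set the stop collar to the gauge die

ROBOT

A 7-joint arm with a two-finger parallel gripper is mounted at the origin on a cart in front of the work surface, level with it; the furniture and walls round the work are solid. World frame = base frame: x ahead of the robot, y to its left, z up, the work surface at z = 0. Lengths are in m, angles in rad, forces in N, time in s.
With the tool pointing down it reaches from about 0.35 to 0.9 m from the base axis. Payload 8.1 kg.
Tool frame: the origin (TCP) lies on the centre line of the jaws, within the pads' length; the fingertips stand arm.tip_extent ahead of it and the grasp point (between the pads) lies 3 mm ahead of it (arm.tip_extent is the distance from the TCP to the fingertips, in m); y points along the fingers, z is the direction in which the jaws open and shut, and the axes are right-handed (so a half turn about y gives the same grasp; the last joint's range is limited). The gripper opens to 92 mm and grips with 3 to 60 N. Pads are 19 mm wide; open, the fingers measure 130 mm over their backs; the gripper's body (75 mm by 190 mm) begins 47 mm behind the grasp point.
Start: joints at [-0.103, 0.434, 0.025, 1.573, -0.012, 1.134, -0.075], TCP at [0.625, -0, 0.215] pointing down, gripper open.
Joint ranges: [-2.62, 2.62], [-0.44, 2.09], [-1.27, 1.32], [0.08, 2.57], [-1.32, 4.46], [0.12, 2], [-2.74, 2.74]. Speed limits (rad/s): [2.22, 2.22, 3.01, 3.01, 3.14, 3.14, 3.14].

INTERFACE

Orientations are given as a rotation vector (axis times angle).
In Python, from cell import observe, get_image, sign_off, boxes_of, place_of, arm gives the robot as it stands.
- The arm moves only by the tool arm_command, never from a script. Its argument "plan" is a list of rows, each a list of 2 entries, a list of its own where there are three numbers: the shift along the tool's x, y, z in m, then the turn, a rotation vector about the tool's x, y, z in degrees. In form: [[[tx, ty, tz], [ax, ay, az]], ...]. A call has 1 to 5 rows; each row is the pose to reach, as a shift and turn from the pose commanded when the call began, along the tool's axes at that moment; what a row does not reach only later rows make up. A row lasts 1/10 s, in which the tool goes at most 50 mm and 8.59 degrees, less where a joint would pass 70% of its speed; a pose out of reach is approached as far as the arm can. A call with a gripper value outside its range is refused whole. "fingers" is the closure, from -1 (fully open) to 1 (shut), set as the call begins (left out, the last holds). The fingers move at their own pace and stop on an object; "squeeze" is the grip in N (left out, the last holds). Time passes only in rows, so rows that repeat a pose let the fingers close. It gives the time, the measured TCP pose, the force and the opening at its end, in the units of the state.
- observe(): the state, without advancing time (a new reading comes with each control period).
- get_image(name): name is "scene" or "side" or "wrist"; returns a dict with "color" (400x640x3 uint8, red, green, blue), "camera_matrix" (3x3 intrinsics, pixels), "world_to_cam" (4x4, takes a point from world to camera coordinates); the wrist camera has in their place "mount" (4x4, takes a point from camera to tool coordinates, whose origin is the TCP and whose axes are the tool frame's). Camera axes: x right, y up, looking along -z (the intrinsics and any distortion apply to the point x, -y, -z); pixel columns grow to the right and rows downward; lengths in m; the calibration is good to about 2 mm. A picture is of the moment at which its call begins: read the wrist's pose just before it. There is no depth.
- sign_off(): hands the job in, once; it reports no verdict.
Trained networks look in a picture, given as the dict that the camera call returned (one of the last four; its "shot" number tells which), for a name from the list of things; names that differ only in an ending like _2 or _b are one class to them, and where a whole thing is asked for, a point or a joint stands for the part that bears it (a point fixed in the world has none). Each returns a list of dicts, best first, with "confidence" (0 to 1); they miss things now and then, are a little off and sometimes report something else, mostly with a low value. They report only what shows in the picture. A call takes as long as a camera call.
- boxes_of(picture, thing): "point" ([column, row] in pixels, amid what is visible of it).
- place_of(picture, thing): "point" ([column, row] in pixels: a listed point, or the origin of a listed thing).
The state is a dict: "clock": time; "joints": joint angles; "dq": joint speeds; "joint_efforts": joint torques, N m; "position": TCP position; "ee_rot": TCP orientation; "force": force on the tool from outside, world axes, zero at the start; "ft_torque": the same for the moment, N m; "width": opening from 0.0 (shut) to 1.0 (fully open).
Only numpy, scipy, OpenCV 4.12 (cv2) and the standard library are available. Lean on these libraries where they do the work, as an engineer would, in place of code of your own. Each camera call takes 0.05 s, during which the arm holds its last target.

TASK

On the small stop stand, push the carriage by its fin fully home so that the setting die in its cup stands under the collar, then spin the knurled collar clockwise down the threaded rod until it bears lightly on the die (a press of about 8 N, to be found by feel, never more than 20 N) and leave it so. Leave the two spare dies and the dish beside the stand where they are.

Things in the scene. Friction and masses are not known exactly. Their poses are not given: they have to be found in the camera images.
- stand: stop stand fixed to the worktop: grey base plate 215 x 90 x 12 mm with two low dark rails and an upright threaded steel rod, 13.6 mm thick, whose top is 100 mm above the worktop. Origin on the rod's axis at worktop level; x runs along the rails from the carriage's fin to the rod (the way the carriage is pushed), z up. The plate reaches 160 mm in front of the rod (-x) and 55 mm behind it
- carriage (a joint): travel of the carriage, an aluminium tongue between the rails that carries the cup with the die and the fin: 0 = pulled out (start), 0.045 m = fully home against its stop (the die then stands under the edge of the collar, 22 mm in front of the rod's axis). It needs about 2 N to slide and stays where it is left
- fin (a point): middle of the top edge of the carriage's upright steel fin: 12 mm thick across the rails (stand's y), 26 mm long along them (stand's x), top 57.5 mm above the worktop, free downward for 34 mm. It lies 62 mm in front of the die's axis (129 mm in front of the rod's axis when pulled out, 84 mm when home)
- collar: dark steel stop collar on the threaded rod: below a flange 62 mm across and 5 mm thick, above it a knurled grip 40 mm across and 25 mm high. Origin on the rod's axis in the flange's underside; a bearing ring stands out below that by 0 to 4 mm, different each time and not measured. It only turns on its thread, clockwise from above = down, 3 mm per radian; the thread drags with about 0.03 N m and holds it where it is left. The flange starts 7 to 10 mm above the die's top
- knurl (a point): point on the collar's axis at mid height of the knurled grip, 17.5 mm above the flange's underside, 12.5 mm above its upper face; the rod rises at most 33 mm above it. Once the flange rests on the die, the moment needed to turn the collar on grows by 0.01 to 0.02 N m per newton of press; held still after a slow turn it shows about half of that, from a free reading within 0.05 N m of zero
- gauge_die: loose steel setting die, 22 mm across, 30 mm high, standing in the carriage's cup (2 mm play, rim 28.5 mm above the worktop) on a rubber seat with a stiff spring, 20 mm above the worktop: the die's top is at 50 mm. The press grows by about 9 N per mm that the collar goes down after its ring touches the die. Origin in the centre of its underside, z up
- tall_die: spare steel setting die, 22 mm across, 45 mm high, standing on the worktop to the right of the stand (its -y side); origin in the centre of its underside. To be left alone
- mid_die: spare dark steel setting die, 22 mm across, 38 mm high, standing on the worktop to the right of the stand; origin in the centre of its underside. To be left alone
- snap_dish: round enamel dish of snap sockets, 68 mm across, 19 mm high, on the worktop to the left of the stand; origin in the centre of its underside. To be left alone

How it is judged:
On the way, in this order (a step that is already met when the one before it is completed fails the run):
1. the carriage is pushed home, the die under the collar (value of joint carriage above 0.0425 m), for 0.2 s.
2. the collar, spun down, bears on the die (contact force between collar and gauge_die above 3 N), for 0.2 s.
At the end, for the whole second after the job is handed in: The carriage is within 2.5 mm of fully home, the die stands upright in its cup, the collar rests still on it with a press of 3 to 15 N, never having pressed it with more than 20 N; the two spare dies and the dish stand within 20 mm of where they were (value of joint carriage above 0.0425 m and contact force between collar and gauge_die between 3 and 15 N and angular speed of collar below 0.05 rad/s and angle between gauge_die's own z axis and vertical below 0.12 rad); the robot touches nothing.
It fails at once if the collar is screwed down hard: it presses the die with more than 20 N (contact force between collar and gauge_die above 20 N).
It fails at once if one of the other things is disturbed: a spare die or the dish shifted by more than 20 mm (distance of any of tall_die, mid_die, snap_dish from where it was at the start of the episode above 0.02 m).
It also fails if it takes over 72 s, if anything falls off the work surface, if the arm or the gripper's body presses on something with over 40 N, if the wrist force passes 120 N, or if a joint passes its speed limit or range.

## Working session

There is one attempt and no reset: what is moved stays moved. The work goes in short steps, Python scripts to look and compute and a tool call to move; the robot and the scene stay as the last step left them, time stands still between calls to the robot, and variables do not carry over. Pictures are saved under pics/ and viewed, and the job is handed in when it is done.

Besides the shell and the picture viewer there is one more tool, called after "Emit:" as name([rows], argument=value, ...), one row to a line, values as JSON. arm_command: Moves the arm, as the interface text tells. Its arguments: {"type":"object","properties":{"plan":{"type":"array","items":{"type":"array"}},"fingers":{"type":"number"},"squeeze":{"type":"number"}},"required":["plan"]}

```bash
ls; mkdir -p pics
cat > h.py <<'E'
import numpy as np, cv2
from scipy.spatial.transform import Rotation as R
from cell import observe,get_image,sign_off,boxes_of,place_of,arm
def ray(im,px):
    K=np.array(im["camera_matrix"]); 
    d=np.linalg.inv(K)@np.array([px[0],px[1],1.0]); d=np.array([d[0],-d[1],-d[2]])
    if "world_to_cam" in im:
        T=np.linalg.inv(np.array(im["world_to_cam"]))
    else:
        s=im["pose"]; T=np.eye(4);T[:3,:3]=R.from_rotvec(s["ee_rot"]).as_matrix();T[:3,3]=s["position"];T=T@np.array(im["mount"])
    return T[:3,3],T[:3,:3]@d
def atz(im,px,z):
    o,d=ray(im,px); return o+d*(z-o[2])/d[2]
def proj(im,p):
    if "world_to_cam" in im: W=np.array(im["world_to_cam"])
    else:
        s=im["pose"]; T=np.eye(4);T[:3,:3]=R.from_rotvec(s["ee_rot"]).as_matrix();T[:3,3]=s["position"];W=np.linalg.inv(T@np.array(im["mount"]))
    c=W@np.append(p,1); q=np.array(im["camera_matrix"])@np.array([c[0],-c[1],-c[2]]); return q[:2]/q[2]
def shot(n,f):
    s=observe(); im=get_image(n); im["pose"]=s; cv2.imwrite("pics/"+f,im["color"][:,:,::-1]); return im
def tri(rs):
    A=np.zeros((3,3));b=np.zeros(3)
    for o,d in rs:
        d=d/np.linalg.norm(d);P=np.eye(3)-np.outer(d,d);A+=P;b+=P@o
    x=np.linalg.solve(A,b); return x,[np.linalg.norm((np.eye(3)-np.outer(d,d)/(d@d))@(x-o)) for o,d in rs]
E
python3 - <<'E'
from h import *
np.set_printoptions(precision=4,suppress=True)
s=observe();print(s, arm.tip_extent, R.from_rotvec(s["ee_rot"]).as_matrix())
for n in ["scene","side","wrist"]:
    im=shot(n,n+"0.png")
    print(n,im.keys(), np.array(im["camera_matrix"]))
    for t,z in [("fin",.0575),("knurl",.077),("collar",.06),("gauge_die",.02),("tall_die",0),("mid_die",0),("snap_dish",0),("stand",0)]:
        for r in place_of(im,t)[:2]: print(t,np.round(r["point"],1),round(r["confidence"],2),atz(im,r["point"],z))
E
```

```text
pics
{'clock': 0.0, 'joints': array([-0.1026,  0.4352,  0.0249,  1.5741, -0.0116,  1.134 , -0.0751]), 'dq': array([ 0.0022,  0.0017, -0.0014, -0.0002,  0.0008, -0.0002, -0.0006]), 'joint_efforts': array([  0.0004, -66.7854,   0.9849, -31.4464,  -0.0605,   0.0428,
         0.0001]), 'position': array([ 0.6245, -0.0001,  0.214 ]), 'ee_rot': array([-1.2105,  1.2103, -1.2086]), 'force': array([ 0.1449, -0.227 , -0.5986]), 'ft_torque': array([-0.0216, -0.0667,  0.028 ]), 'width': 1.0019975402026187} 0.022 [[-0.0001 -0.0016  1.    ]
 [-1.     -0.0002 -0.0001]
 [ 0.0002 -1.     -0.0016]]
scene dict_keys(['color', 'camera_matrix', 'world_to_cam', 'shot', 'pose']) [[456.135    0.     324.1076]
 [  0.     456.135  200.9294]
 [  0.       0.       1.    ]]
fin [377.3 247. ] 0.74 [0.4554 0.1    0.0575]
knurl [306.9 214.1] 0.57 [0.5957 0.0986 0.077 ]
collar [306.9 222.3] 0.94 [0.5949 0.1012 0.06  ]
gauge_die [338.9 253.2] 0.44 [0.5249 0.1089 0.02  ]
gauge_die [304.6 225.6] 0.44 [0.6202 0.0707 0.02  ]
tall_die [357.3 216.5] 0.67 [ 0.552  -0.0256  0.    ]
tall_die [323.8 205. ] 0.17 [ 0.6325 -0.028 
[... 699 characters left out ...]
196. ] 0.66 [ 0.5101  0.2757 -0.    ]
stand [309.7 221.1] 0.98 [0.6019 0.1076 0.    ]
wrist dict_keys(['color', 'camera_matrix', 'mount', 'shot', 'pose']) [[280.1177   0.     323.0369]
 [  0.     280.1177 203.0117]
 [  0.       0.       1.    ]]
fin [179.7 104.1] 0.85 [0.4655 0.0942 0.0575]
knurl [295.3  93.8] 0.71 [0.5954 0.1031 0.077 ]
collar [297.6  97.8] 0.83 [0.5962 0.1005 0.06  ]
gauge_die [240.  102.1] 0.77 [0.5218 0.0987 0.02  ]
gauge_die [181.4 103.3] 0.75 [0.4496 0.0974 0.02  ]
tall_die [275.2 203.1] 0.65 [ 0.5553 -0.0362  0.    ]
tall_die [331.4 206.7] 0.6 [ 0.6358 -0.0416  0.    ]
mid_die [331.7 205.1] 0.84 [ 0.6362 -0.0392  0.    ]
stand [300.7 100.2] 0.96 [0.5949 0.1023 0.    ]
```

View pics/scene0.png

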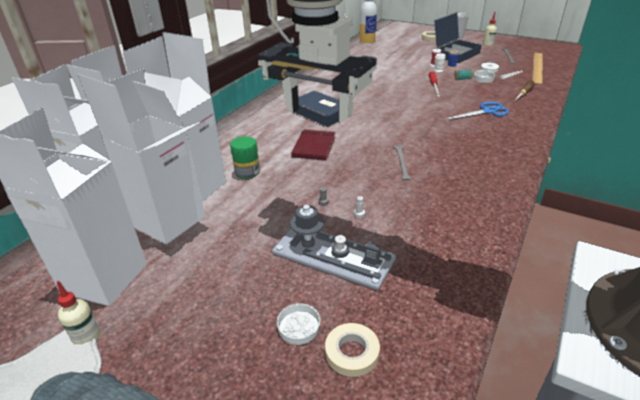

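View pics/side0.png

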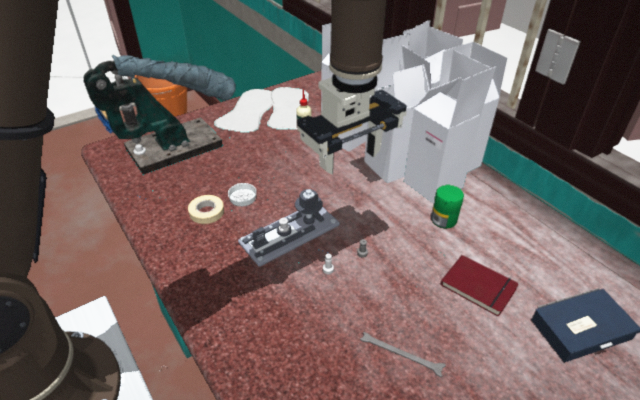

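View pics/wrist0.png

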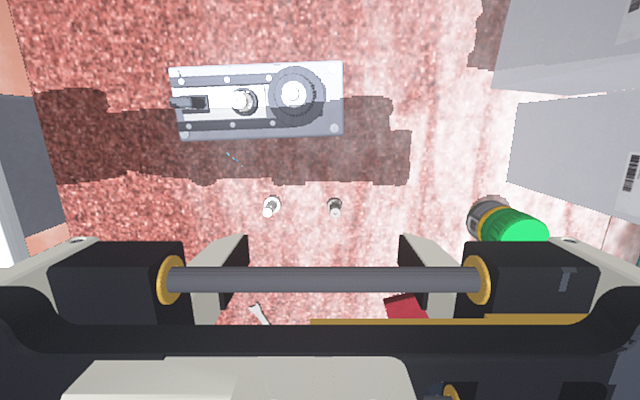

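The stand lies nearly along world x. Its fin shows at about (180,103) and its collar at about (295,95) in the wrist view, with the spare dies at (271,205) and (334,205), well clear. Next I turn the jaws 90° ccw so they open across the rails, and shift over the fin.

Run:
```python
from h import *
np.set_printoptions(precision=4,suppress=True)
acc={}
for n in ["scene","side","wrist"]:
    im=shot(n,n+"1.png")
    for t in ["fin","knurl","collar","stand"]:
        r=place_of(im,t)
        if r: acc.setdefault(t,[]).append(ray(im,r[0]["point"]))
for t in acc: print(t,*tri(acc[t]))
for z in (0.1,.2,.25): print(atz(im,[495,80],z))
```

```text
fin [0.4604 0.0968 0.0535] [np.float64(0.00042106948677921415), np.float64(0.0016264891658294626), np.float64(0.001747878291847553)]
collar [0.5981 0.1025 0.0565] [np.float64(0.004619320780324041), np.float64(0.005128482602491156), np.float64(0.0021223409405179087)]
stand [ 0.5943  0.1044 -0.    ] [np.float64(0.0006182197360275503), np.float64(0.0018056049950057433), np.float64(0.002106849751408777)]
knurl [0.5971 0.0991 0.077 ] [np.float64(0.0027220552839970894), np.float64(0.002722055283997101)]
[0.7855 0.1131 0.1   ]
[0.7289 0.0997 0.2   ]
[0.7006 0.0931 0.25  ]
```

Emit:
arm_command([
  [[0,0,0],[0,-8.5,0]],
  [[0,0,0],[0,-17,0]],
  [[0,0,0],[0,-25.5,0]],
  [[0,0,0],[0,-34,0]],
  [[0,0,0],[0,-42.5,0]],
], fingers=-1)

```text
clock: 2.6
position: [0.625, -0.0, 0.2149]
ee_rot: [-1.473, 0.643, -0.643]
force: [0.3, -0.2, 0.1]
width: 1.001
```

Emit:
arm_command([
  [[0,0,0],[0,-8.5,0]],
  [[0,0,0],[0,-17,0]],
  [[0,0,0],[0,-25.5,0]],
  [[0,0,0],[0,-34,0]],
  [[0,0,0],[0,-42.5,0]],
])

```text
clock: 3.1
position: [0.625, -0.0001, 0.2149]
ee_rot: [-1.57, 0.064, -0.064]
force: [0.2, 0.2, -0.1]
width: 0.996
```

```bash
cat >> h.py <<'E'
np.set_printoptions(precision=4,suppress=True)
def rel(p,yaw=None):
    # shift in tool axes from present pose; tool yaw = direction of tool x in the world
    s=observe(); M=R.from_rotvec(s["ee_rot"]).as_matrix()
    y=np.degrees(np.arctan2(M[1,0],M[0,0]))
    return (M.T@(np.array(p)-s["position"])).round(4), "yaw",y.round(2),"ay",None if yaw is None else round(-(yaw-y),2)
E
python3 - <<'E'
from h import *
im=shot("wrist","w2.png"); print(np.array(im["mount"]))
print(rel([.53,.1,.215],2.5),observe()["joints"],observe()["clock"])
E
```

```text
[[ 0.0001 -0.9612 -0.2757 -0.0755]
 [ 0.0009  0.2757 -0.9612 -0.1702]
 [ 1.     -0.0001  0.0009  0.0004]
 [ 0.      0.      0.      1.    ]]
(array([-0.1021, -0.0002,  0.0932]), 'yaw', np.float64(-4.15), 'ay', np.float64(-6.65)) [ 0.1237  0.458  -0.3075  1.5518  0.1472  1.1546  1.2847] 3.15
```

Emit:
arm_command([
  [[-0.007,0,0.05],[0,-3.3,0]],
  [[-0.0145,0,0.1],[0,-6.6,0]],
  [[-0.0145,0,0.1],[0,-6.6,0]],
  [[-0.0145,0,0.1],[0,-6.6,0]],
])

```text
clock: 3.55
position: [0.619, 0.1029, 0.2149]
ee_rot: [-1.57, -0.023, 0.023]
force: [0.2, -1.8, 0.1]
width: 0.999
```

Run:
```python
from h import *
im=shot("wrist","w3.png"); print(im["pose"]["position"])
for t,z in [("fin",.0575),("knurl",.077),("collar",.06),("stand",0),("gauge_die",.02)]:
    for r in place_of(im,t)[:2]: print(t,np.round(r["point"],1),round(r["confidence"],2),atz(im,r["point"],z))
```

```text
[0.619  0.1029 0.2149]
fin [321.1  47. ] 0.88 [0.4673 0.0969 0.0575]
knurl [323.9 169.1] 0.89 [0.5928 0.1035 0.077 ]
collar [323.7 168.3] 0.79 [0.5946 0.1033 0.06  ]
collar [451.9 101.8] 0.24 [0.5176 0.2414 0.06  ]
stand [324.6 163.4] 0.74 [0.5972 0.1048 0.    ]
gauge_die [321.4 109. ] 0.63 [0.5273 0.0986 0.02  ]
```

View pics/w3.png

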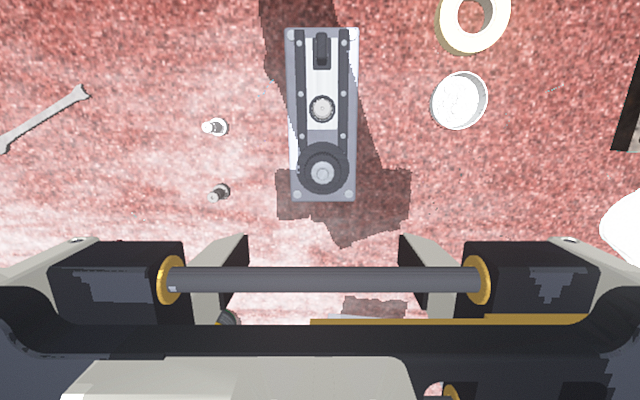

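The wrist view shows the fin top at (321,47), the die at (321,108) and the rod at (323,170). Fin and rod come out 127 mm apart against 129 mm nominal, and the stand's axis is turned about +2.8°. Now over the fin.

Run:
```python
from h import *
print(rel([.4665,.097,.115],2.8))
```

```text
(array([-0.153 ,  0.0998,  0.0015]), 'yaw', np.float64(1.44), 'ay', np.float64(-1.36))
```

Emit:
arm_command([
  [[-0.05,0,0],[0,-1.3,0]],
  [[-0.1,0.02,0.001],[0,-1.3,0]],
  [[-0.145,0.05,0.0015],[0,-1.3,0]],
  [[-0.153,0.08,0.0015],[0,-1.3,0]],
  [[-0.153,0.1,0.0015],[0,-1.3,0]],
])

```text
clock: 4.35
position: [0.463, 0.0967, 0.1134]
ee_rot: [-1.572, -0.037, 0.041]
force: [0.6, 0.1, -0.2]
width: 1.0
```

Emit:
arm_command([
  [[0,0,0],[0,0,0]],
  [[0,0,0],[0,0,0]],
])

```text
clock: 4.55
position: [0.467, 0.0979, 0.1154]
ee_rot: [-1.57, -0.039, 0.039]
force: [-1.7, 0.7, 0.2]
width: 1.001
```

Run:
```python
from h import *
print(rel([.4665,.097,.052],2.8))
for n in ["scene","side"]:
    im=shot(n,n+"4.png"); 
    c=im["color"][150:300,200:420] if n=="side" else im["color"][170:320,220:440]
    cv2.imwrite("pics/"+n+"4c.png",cv2.resize(c,None,fx=3,fy=3,interpolation=cv2.INTER_CUBIC)[:,:,::-1])
```

```text
(array([-0.0005,  0.0634, -0.0009]), 'yaw', np.float64(2.84), 'ay', np.float64(0.04))
```

View pics/side4c.png

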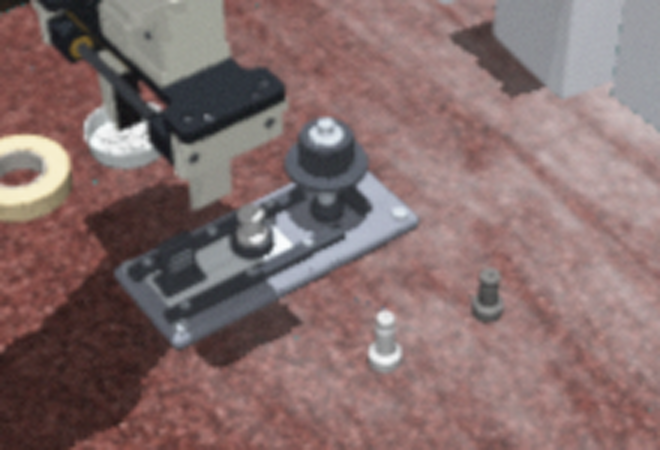

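The crop shows the gripper above the fin (finger at (210,200)), with the dies and dish clear of it. Descend and close gently.

Emit:
arm_command([
  [[-0.0005,0.015,0],[0,0,0]],
  [[-0.0005,0.03,0],[0,0,0]],
  [[-0.0005,0.045,0],[0,0,0]],
  [[-0.0005,0.058,0],[0,0,0]],
  [[-0.0005,0.063,0],[0,0,0]],
])

```text
clock: 5.15
position: [0.4664, 0.0981, 0.0518]
ee_rot: [-1.57, -0.04, 0.039]
force: [-0.4, -0.3, 0.6]
width: 1.001
```

Emit:
arm_command([
  [[0,0,0],[0,0,0]],
  [[0,0,0],[0,0,0]],
  [[0,0,0],[0,0,0]],
  [[0,0,0],[0,0,0]],
  [[0,0,0],[0,0,0]],
], fingers=1, squeeze=12)

```text
clock: 5.65
position: [0.4661, 0.0981, 0.0522]
ee_rot: [-1.57, -0.04, 0.039]
force: [-0.7, 0.5, 0.8]
width: 0.617
```

Emit:
arm_command([
  [[0,0,0],[0,0,0]],
  [[0,0,0],[0,0,0]],
  [[0,0,0],[0,0,0]],
])

```text
clock: 5.95
position: [0.4658, 0.0981, 0.0519]
ee_rot: [-1.57, -0.04, 0.04]
force: [-0.3, -0.1, -0.4]
width: 0.353
```

Emit:
arm_command([
  [[0,0,0],[0,0,0]],
  [[0,0,0],[0,0,0]],
  [[0,0,0],[0,0,0]],
  [[0,0,0],[0,0,0]],
])

```text
clock: 6.35
position: [0.4658, 0.0981, 0.0518]
ee_rot: [-1.57, -0.04, 0.04]
force: [0.3, -0.7, -0.3]
width: 0.023
```

Run:
```python
from h import *
s=observe();print(s["force"],s["ft_torque"],s["width"],rel([.51,.1,.052]))
```

```text
[ 0.3035 -0.6836 -0.2832] [ 0.1177 -0.0317  0.0135] 0.022883629085742346 (array([ 0.0442, -0.0002, -0.0003]), 'yaw', np.float64(2.9), 'ay', None)
```

The jaws shut to about 2 mm, so the fin is not between them. I'll look.

Run:
```python
from h import *
for n in ["scene","side","wrist"]:
    im=shot(n,n+"5.png")
    r=place_of(im,"fin"); print(n,[(x["point"],x["confidence"]) for x in r])
    print(proj(im,[.4658,.0981,.03]))
    c=im["color"][170:320,180:400] if n=="side" else im["color"][190:300,280:440] if n=="scene" else im["color"]
    f=3.5 if n!="wrist" else 1
    cv2.imwrite("pics/"+n+"5c.png",cv2.resize(c,None,fx=f,fy=f,interpolation=cv2.INTER_CUBIC)[:,:,::-1])
```

```text
scene [([372.4, 245.3], 0.58)]
[371.5016 256.0729]
side [([256.4, 232.8], 0.59)]
[258.56   238.0455]
wrist [([320.3, 246.4], 0.82)]
[322.5404 229.6984]
```

View pics/side5c.png

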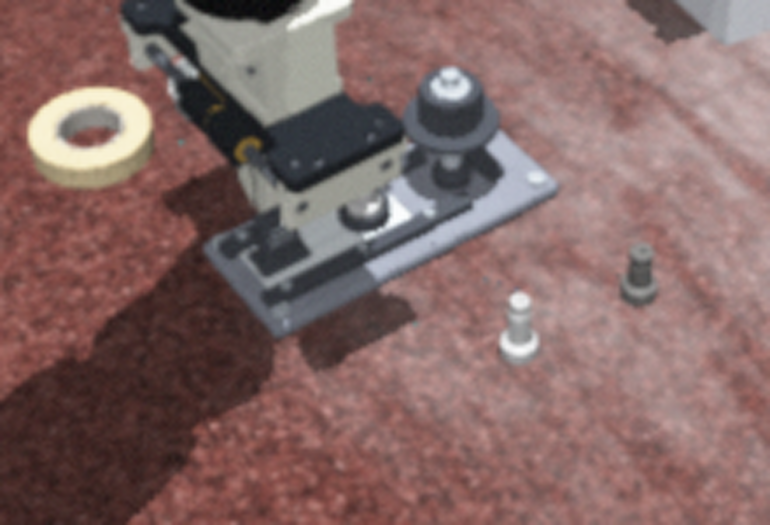

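View pics/scene5c.png

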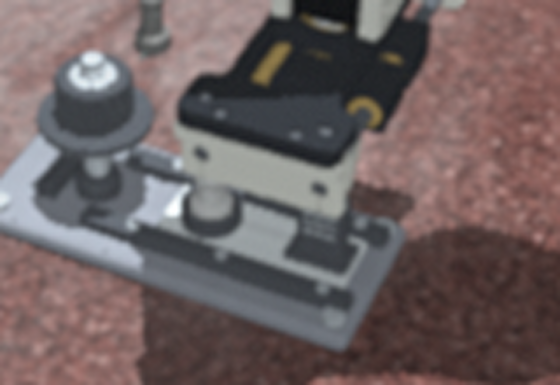

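View pics/wrist5c.png

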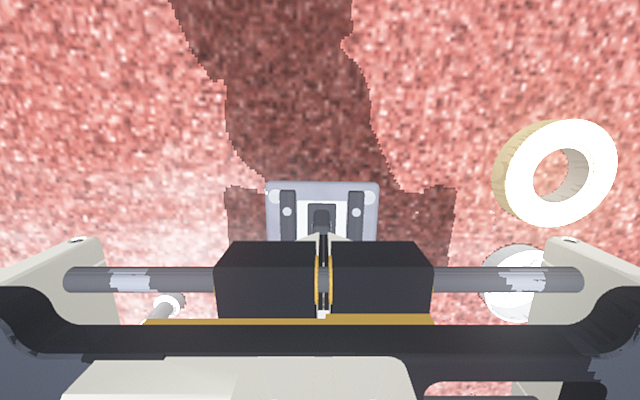

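Run:
```python
import cv2,numpy as np
a=cv2.imread("pics/scene0.png")[225:290,330:410];b=cv2.imread("pics/scene5.png")[225:290,330:410]
c=cv2.imread("pics/side0.png")[205:270,230:310];d=cv2.imread("pics/side5.png")[205:270,230:310]
cv2.imwrite("pics/cmp.png",cv2.resize(np.vstack([np.hstack([a,b]),np.hstack([c,d])]),None,fx=4.5,fy=4.5,interpolation=cv2.INTER_CUBIC))
```

```text
(no output)
```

View pics/cmp.png

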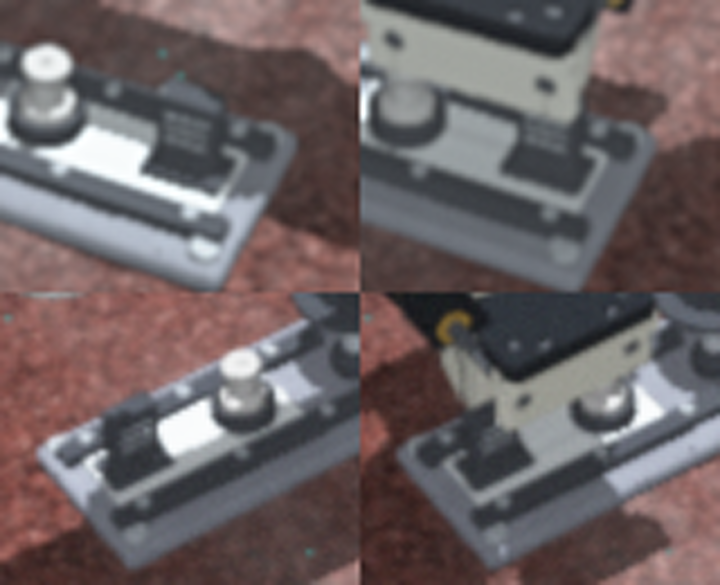

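Run:
```python
from h import *
s=observe();print(s["position"],s["width"],s["joints"])
for n in ["scene","side","wrist"]:
    im=get_image(n); im["pose"]=s; v=im["color"][:,:,::-1].copy()
    v=cv2.resize(v,None,fx=4,fy=4,interpolation=cv2.INTER_CUBIC)
    def dot(p,c): 
        q=proj(im,p); cv2.circle(v,(int(q[0]*4+2),int(q[1]*4+2)),5,c,-1); return q
    M=R.from_rotvec(s["ee_rot"]).as_matrix();P=s["position"]
    for dx in (-.0095,.0095):
      for dz in (-.02,.02):
        for dy,c in ((.022,(0,0,255)),(-.044,(0,255,255))): dot(P+M@[dx,dy,dz],c)
    for dx in (-.013,.013):
      for dz in (-.006,.006):
        for z in (.0235,.0575): dot(np.array([.4665,.097,z])+M@[dx,0,dz],(0,255,0))
    q=proj(im,P); x,y=int(q[0]*4),int(q[1]*4)
    cv2.imwrite(f"pics/ov_{n}.png",v[max(0,y-280):y+280,max(0,x-380):x+380])
    if n=="wrist":
        for px in ([321,213],[321,205],[320,235]):
            print(px,atz(im,px,.0575),atz(im,px,.0235))
```

```text
[0.4658 0.0981 0.0518] 0.004835080937450214 [-0.0449  0.4422 -0.3546  2.0845  0.2468  0.6539  1.0562]
[321, 213] [0.4441 0.0961 0.0575] [0.4551 0.0964 0.0235]
[321, 205] [0.4389 0.0959 0.0575] [0.4489 0.0961 0.0235]
[320, 235] [0.4587 0.0962 0.0575] [0.4728 0.0965 0.0235]
```

View pics/ov_scene.png

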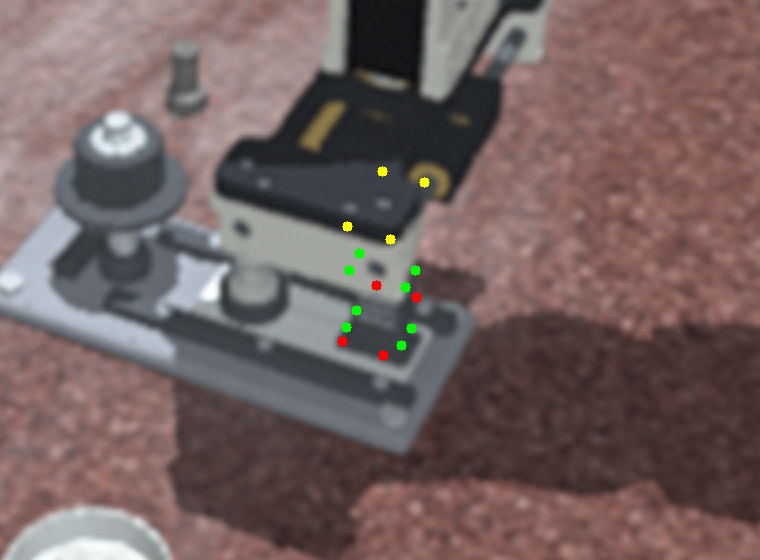

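View pics/ov_wrist.png

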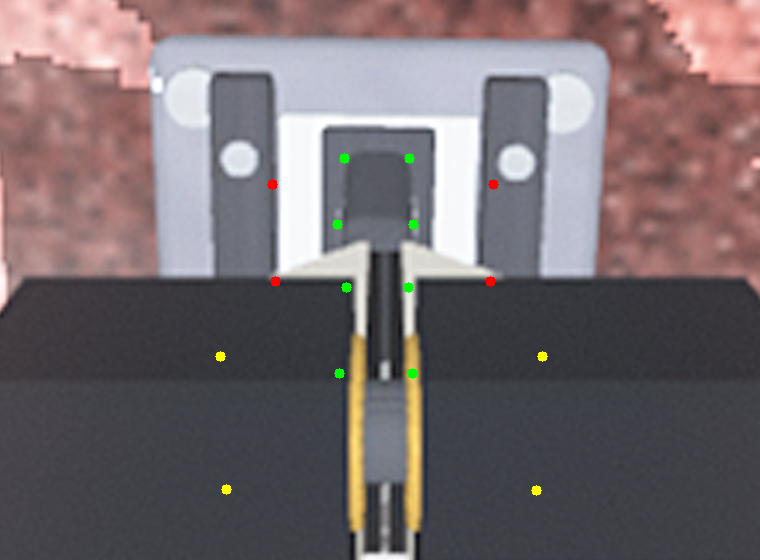

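View pics/ov_side.png

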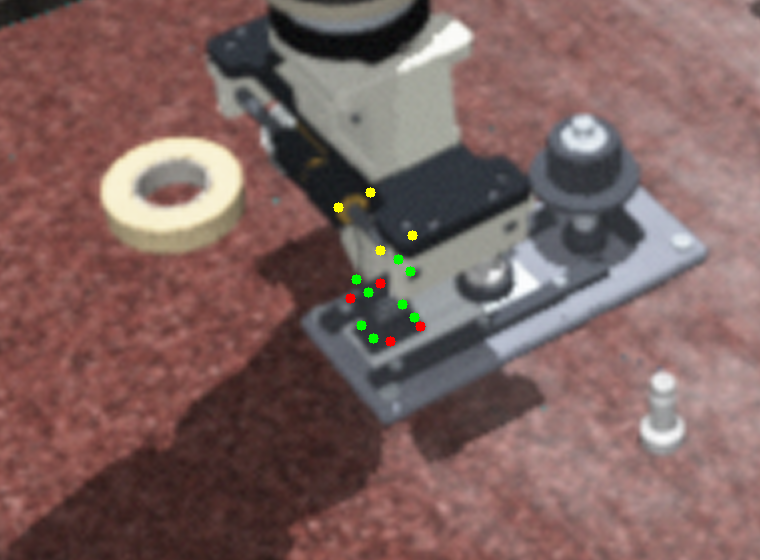

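Run:
```python
import cv2,numpy as np
a=cv2.imread("pics/side0.png")[80:190,290:420];b=cv2.imread("pics/scene4.png")[160:270,300:430]
c=cv2.imread("pics/scene0.png")[20:130,250:380];d=cv2.imread("pics/side4.png")[120:230,200:330]
cv2.imwrite("pics/cmp2.png",cv2.resize(np.vstack([np.hstack([a,b]),np.hstack([c,d])]),None,fx=2.7,fy=2.7,interpolation=cv2.INTER_CUBIC))
```

```text
(no output)
```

View pics/cmp2.png

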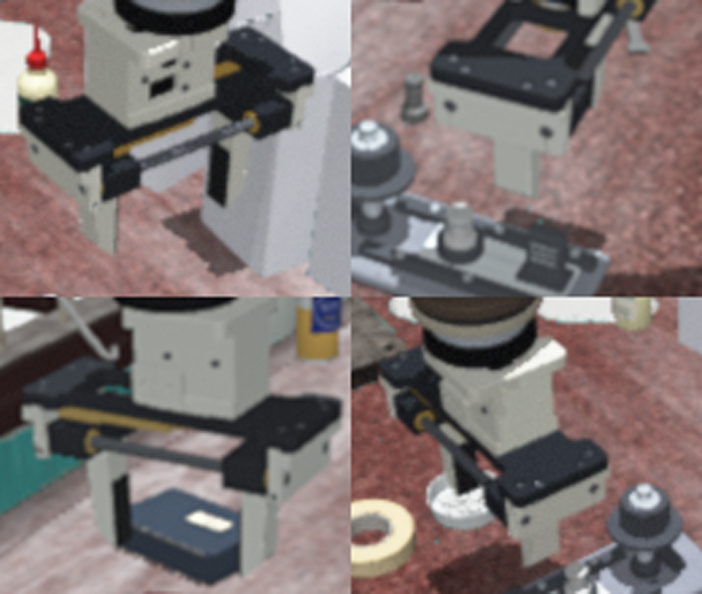

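```bash
python3 - <<'E'
from h import *
im=get_image("scene"); s=get_image("side")
for n,i in (("scene",im),("side",s)):
  for y in (.0979+.046,.0979+.065):
    for z in (.0934,.11,.125): print(n,y,z,proj(i,[.467,y,z]))
E
python3 - <<'E'
import cv2,numpy as np
b=cv2.imread("pics/scene4.png")[200:260,330:400];d=cv2.imread("pics/side4.png")[170:230,240:310]
cv2.imwrite("pics/cmp3.png",cv2.resize(np.hstack([b,d]),None,fx=5.7,fy=5.7,interpolation=cv2.INTER_CUBIC))
E
```

```text
scene 0.1439 0.0934 [360.8186 244.4714]
scene 0.1439 0.11 [361.1273 236.6735]
scene 0.1439 0.125 [361.4137 229.4419]
scene 0.1629 0.0934 [355.6739 251.6197]
scene 0.1629 0.11 [355.9169 243.7759]
scene 0.1629 0.125 [356.1424 236.4982]
side 0.1439 0.0934 [246.0914 203.6936]
side 0.1439 0.11 [245.34   197.7185]
side 0.1439 0.125 [244.6473 192.2101]
side 0.1629 0.0934 [241.8662 198.7697]
side 0.1629 0.11 [241.079  192.8088]
side 0.1629 0.125 [240.3536 187.3147]
```

View pics/cmp3.png

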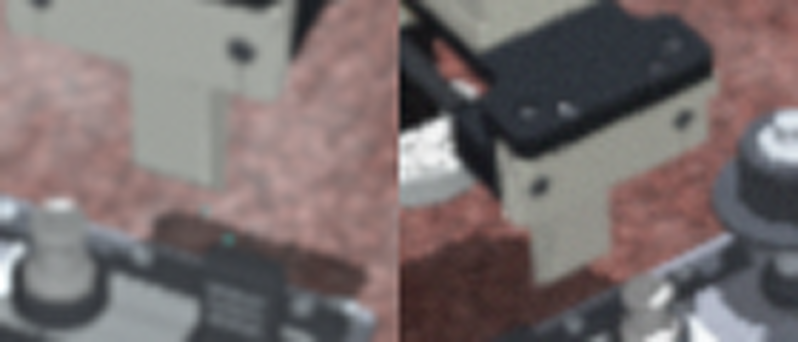

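Run:
```python
from h import *
print({k:getattr(arm,k) for k in dir(arm) if not k.startswith("_")}, observe()["clock"])
im=get_image("side")
for y in (.033,.052):
    for z in (.0934,.11,.125): print(y,z,proj(im,[.467,y,z]))
```

```text
{'PlanningError': <class 'cell.PlanningError'>, 'tip_extent': 0.022} 6.9
0.033 0.0934 [272.7263 234.7329]
0.033 0.11 [272.2225 228.6941]
0.033 0.125 [271.7574 223.1193]
0.052 0.0934 [267.9077 229.1176]
0.052 0.11 [267.3563 223.087 ]
0.052 0.125 [266.8473 217.5212]
```

The networks and projections agree on the fin's place. The pictures, though, show the fingertips ending about 10–14 mm *behind* the TCP, not 22 mm ahead of it, so the jaws shut just above the fin. I'll check by lowering the shut tips gently until they touch the fin's top (57.5 mm).

Emit:
arm_command([
  [[0,0.0015,0],[0,0,0]],
  [[0,0.003,0],[0,0,0]],
  [[0,0.003,0],[0,0,0]],
])

```text
clock: 7.25
position: [0.4656, 0.098, 0.0486]
ee_rot: [-1.571, -0.039, 0.04]
force: [-1.2, 0.5, -0.0]
width: 0.007
```

Emit:
arm_command([
  [[0,0.001,0],[0,0,0]],
  [[0,0.001,0],[0,0,0]],
])

```text
clock: 7.45
position: [0.4658, 0.098, 0.0477]
ee_rot: [-1.57, -0.04, 0.04]
force: [0.9, -0.1, 0.3]
width: 0.005
```

Emit:
arm_command([
  [[0,0.001,0],[0,0,0]],
  [[0,0.001,0],[0,0,0]],
])

```text
clock: 7.65
position: [0.4658, 0.0981, 0.0467]
ee_rot: [-1.57, -0.04, 0.04]
force: [-0.3, 0.4, -0.2]
width: 0.008
```

Emit:
arm_command([
  [[0,0.001,0],[0,0,0]],
  [[0,0.001,0],[0,0,0]],
])

```text
clock: 7.85
position: [0.4659, 0.0981, 0.0459]
ee_rot: [-1.57, -0.04, 0.039]
force: [-0.3, -0.6, 1.8]
width: 0.001
```

Emit:
arm_command([
  [[0,0.001,0],[0,0,0]],
  [[0,0.001,0],[0,0,0]],
])

```text
clock: 8.05
position: [0.4669, 0.0981, 0.0458]
ee_rot: [-1.57, -0.041, 0.038]
force: [-1.4, -1.6, 12.2]
width: 0.007
```

Run:
```python
from h import *
s=observe();print(s["force"],s["position"])
im=shot("wrist","w6.png"); v=cv2.resize(im["color"][150:330,200:440],None,fx=3,fy=3,interpolation=cv2.INTER_CUBIC)
cv2.imwrite("pics/w6c.png",v[:,:,::-1])
```

```text
[-1.3957 -1.5685 12.1691] [0.4669 0.0981 0.0458]
```

View pics/w6c.png

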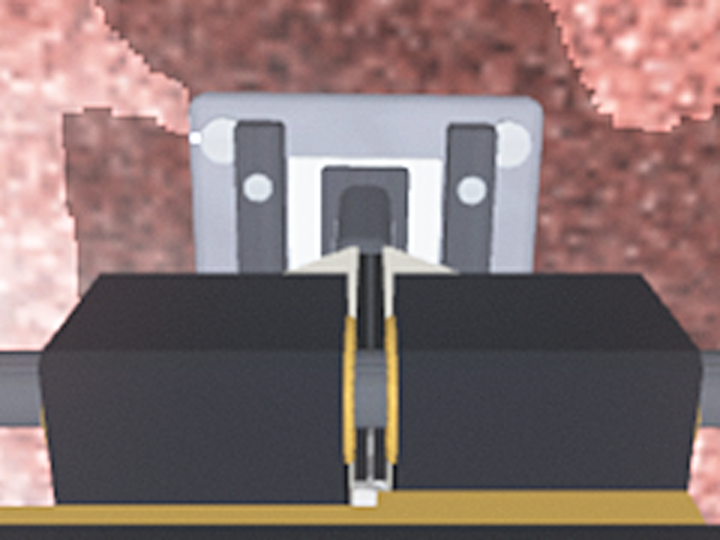

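Contact came at TCP z = 0.046 with the tips on the fin's 57.5 mm top. So the real tips end about 11.5 mm behind the TCP, which agrees with the pictures and contradicts the quoted tip_extent. I'll use the measured value: lift, part the jaws, lower so the pads overlap the fin by about 18 mm, and close.

Emit:
arm_command([
  [[0,-0.006,0],[0,0,0]],
  [[0,-0.012,0],[0,0,0]],
  [[0,-0.012,0],[0,0,0]],
  [[0,-0.012,0],[0,0,0]],
  [[0,-0.012,0],[0,0,0]],
], fingers=-0.2)

```text
clock: 8.6
position: [0.4656, 0.098, 0.0567]
ee_rot: [-1.571, -0.039, 0.04]
force: [0.5, -0.3, 0.2]
width: 0.392
```

Emit:
arm_command([
  [[0,0,0],[0,0,0]],
  [[0,0.008,0],[0,0,0]],
  [[0,0.016,0],[0,0,0]],
  [[0,0.023,0],[0,0,0]],
  [[0,0.028,0],[0,0,0]],
])

```text
clock: 9.1
position: [0.4653, 0.0979, 0.0278]
ee_rot: [-1.571, -0.039, 0.041]
force: [0.0, -0.5, 0.2]
width: 0.602
```

Emit:
arm_command([
  [[0,0,0],[0,0,0]],
  [[0,0,0],[0,0,0]],
  [[0,0,0],[0,0,0]],
  [[0,0,0],[0,0,0]],
  [[0,0,0],[0,0,0]],
], fingers=1, squeeze=12)

```text
clock: 9.6
position: [0.466, 0.0981, 0.0291]
ee_rot: [-1.57, -0.04, 0.039]
force: [0.3, 0.4, -0.6]
width: 0.218
```

Emit:
arm_command([
  [[0,0,0],[0,0,0]],
  [[0,0,0],[0,0,0]],
])

```text
clock: 9.8
position: [0.4659, 0.0967, 0.029]
ee_rot: [-1.572, -0.039, 0.039]
force: [0.1, -4.9, 3.6]
width: 0.13
```

The jaws now stop at 12 mm, which is the fin. Pushing along the rails.

Emit:
arm_command([
  [[0.008,0,0.001],[0,0,0]],
  [[0.018,0,0.001],[0,0,0]],
  [[0.028,0,0.001],[0,0,0]],
  [[0.036,0,0.001],[0,0,0]],
  [[0.041,0,0.001],[0,0,0]],
])

```text
clock: 10.3
position: [0.5069, 0.0982, 0.0289]
ee_rot: [-1.574, -0.037, 0.039]
force: [-1.5, -9.5, 8.6]
width: 0.132
```

Emit:
arm_command([
  [[0.002,0,0],[0,0,0]],
  [[0.004,0,0],[0,0,0]],
  [[0.004,0,0],[0,0,0]],
])

```text
clock: 10.6
position: [0.5101, 0.0983, 0.0289]
ee_rot: [-1.574, -0.036, 0.039]
force: [-3.5, -9.3, 8.6]
width: 0.132
```

Emit:
arm_command([
  [[0.001,0,0],[0,0,0]],
  [[0.001,0,0],[0,0,0]],
])

```text
clock: 10.8
position: [0.5101, 0.0983, 0.0289]
ee_rot: [-1.574, -0.035, 0.041]
force: [-6.4, -8.4, 11.0]
width: 0.131
```

Emit:
arm_command([
  [[0.0015,0,0],[0,0,0]],
  [[0.0015,0,0],[0,0,0]],
  [[0.0015,0,0],[0,0,0]],
])

```text
clock: 11.1
position: [0.5105, 0.0983, 0.0286]
ee_rot: [-1.575, -0.034, 0.042]
force: [-8.3, -9.4, 11.9]
width: 0.132
```

Emit:
arm_command([
  [[0,0,0],[0,0,0]],
  [[0,0,0],[0,0,0]],
  [[0,0,0],[0,0,0]],
  [[0,0,0],[0,0,0]],
  [[0,0,0],[0,0,0]],
], fingers=0.2)

```text
clock: 11.6
position: [0.5133, 0.1017, 0.0288]
ee_rot: [-1.57, -0.04, 0.04]
force: [0.8, 0.2, -0.9]
width: 0.397
```

Emit:
arm_command([
  [[0,-0.03,0],[0,0,0]],
  [[0,-0.07,0],[0,0,0]],
  [[0,-0.12,0],[0,0,0]],
  [[0,-0.15,0],[0,0,0]],
  [[0.02,-0.17,0],[0,0,0]],
])

```text
clock: 12.1
position: [0.5325, 0.1031, 0.2019]
ee_rot: [-1.57, -0.042, 0.039]
force: [0.6, 0.2, -0.2]
width: 0.398
```

Emit:
arm_command([
  [[0.05,0,0],[0,0,0]],
  [[0.08,-0.01,0],[0,0,0]],
  [[0.08,-0.01,0],[0,0,0]],
  [[0.08,-0.01,0],[0,0,0]],
])

```text
clock: 12.5
position: [0.613, 0.1068, 0.2083]
ee_rot: [-1.57, -0.039, 0.04]
force: [0.6, -0.7, -0.4]
width: 0.4
```

Run:
```python
from h import *
for n in ["wrist","scene","side"]:
    im=shot(n,n+"7.png"); print(n,im["pose"]["position"])
    for t,z in [("fin",.0575),("knurl",.076),("collar",.0585),("stand",0)]:
        for r in place_of(im,t)[:1]: print(t,np.round(r["point"],1),round(r["confidence"],2),atz(im,r["point"],z))
```

```text
wrist [0.613  0.1068 0.2083]
fin [322.7  99.6] 0.64 [0.5137 0.1017 0.0575]
knurl [318.2 175.3] 0.8 [0.593  0.1008 0.076 ]
collar [319.  175.8] 0.83 [0.5967 0.1016 0.0585]
stand [322.2 163.5] 0.81 [0.5905 0.1048 0.    ]
scene [0.6121 0.1066 0.2088]
fin [350.4 239.5] 0.63 [0.5047 0.1041 0.0575]
knurl [307.4 214.6] 0.79 [0.5948 0.0984 0.076 ]
collar [307.1 223.4] 0.66 [0.594  0.1022 0.0585]
stand [309.4 249. ] 0.63 [0.5895 0.1058 0.    ]
side [0.6129 0.1065 0.209 ]
fin [274.8 223.2] 0.59 [0.5043 0.0926 0.0575]
knurl [310.6 196.4] 0.65 [0.6033 0.1047 0.076 ]
collar [309.  204.1] 0.98 [0.5971 0.1021 0.0585]
stand [308.1 222.6] 0.84 [0.5961 0.1055 0.    ]
```

View pics/wrist7.png

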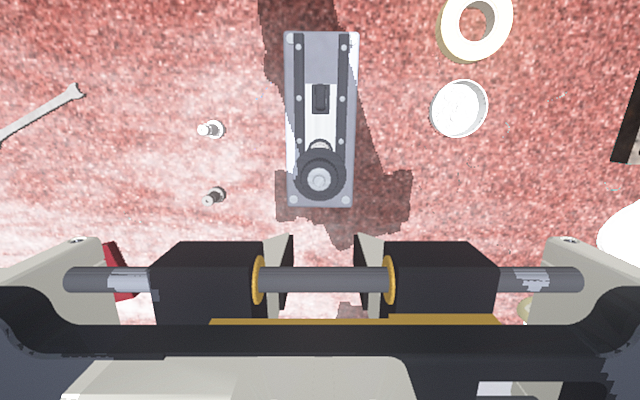

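Run:
```python
from h import *
import cv2
im=cv2.imread("pics/wrist7.png")
v=cv2.resize(im[130:220,270:370],None,fx=7,fy=6.6,interpolation=cv2.INTER_CUBIC); v=cv2.resize(im[130:215,270:370],None,fx=7,fy=7,interpolation=cv2.INTER_CUBIC)
cv2.imwrite("pics/w7z.png",v)
```

```text
(no output)
```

View pics/w7z.png

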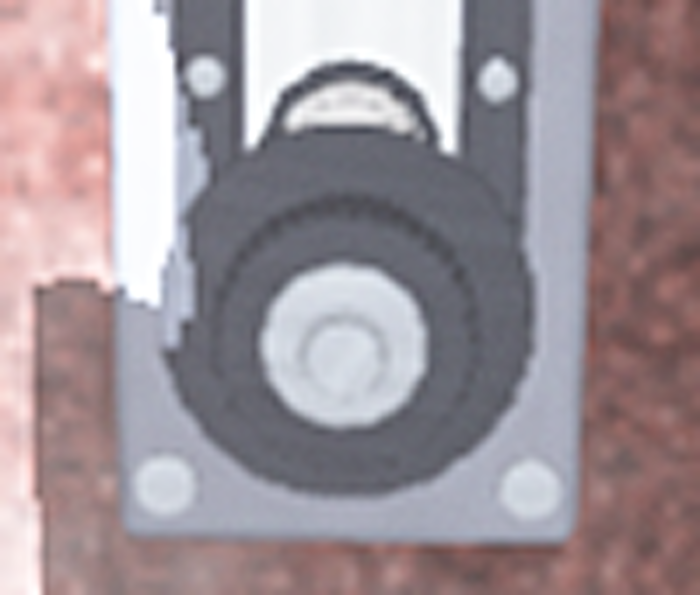

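Run:
```python
from h import *
im=get_image("wrist"); im["pose"]=observe()
print(im["pose"]["position"],"rodtop",atz(im,[319.3,179.7],.1),"flange",atz(im,[319.7,174.7],.0625),"knurltop",atz(im,[130 and 319.5,177.5],.085))
for y in(.15,.16,.17,.18,.19,.2,.21): 
    pass
print(observe()["clock"],observe()["joints"])
```

```text
[0.6131 0.1065 0.2088] rodtop [0.5933 0.1021 0.1   ] flange [0.5949 0.1021 0.0625] knurltop [0.5939 0.1021 0.085 ]
13.3 [-0.008   0.4659 -0.3679  1.5634  0.1783  1.1455  1.2074]
```

The wrist picture shows the carriage home: the fin is at (322,99) and the die half under the flange edge at (320,150). The rod centre measures (0.594, 0.102), matching fin + 84 mm. I'll move over the collar with the jaws open and pre-turned 40° ccw, so a single grip has about 265° of clockwise travel.

Emit:
arm_command([
  [[0,0,0],[0,-8,0]],
  [[0,0,0],[0,-16,0]],
  [[0,0,0],[0,-24,0]],
  [[0,0,0],[0,-32,0]],
  [[0,0,0],[0,-40,0]],
], fingers=-1)

```text
clock: 13.8
position: [0.6131, 0.1064, 0.2088]
ee_rot: [-1.489, -0.59, 0.59]
force: [-0.6, -0.4, 1.0]
width: 0.784
```

Emit:
arm_command([
  [[0,0,0],[0,0,0]],
  [[0,0,0],[0,0,0]],
])

```text
clock: 14.0
position: [0.6131, 0.1064, 0.2088]
ee_rot: [-1.491, -0.582, 0.582]
force: [-0.0, 0.6, -0.1]
width: 0.959
```

Run:
```python
from h import *
print(rel([.5943,.1022,.115]),observe()["joints"])
```

```text
(array([-0.0167,  0.0938,  0.0097]), 'yaw', np.float64(42.65), 'ay', None) [ 0.0945  0.4924 -0.5262  1.5539  0.2611  1.166   1.8317]
```

Emit:
arm_command([
  [[-0.0165,0.02,0.0095],[0,0,0]],
  [[-0.0165,0.06,0.0095],[0,0,0]],
  [[-0.0165,0.09,0.0095],[0,0,0]],
  [[-0.0165,0.094,0.0095],[0,0,0]],
  [[-0.0165,0.094,0.0095],[0,0,0]],
])

```text
clock: 14.5
position: [0.5943, 0.1023, 0.1147]
ee_rot: [-1.49, -0.583, 0.585]
force: [0.4, -0.1, 0.3]
width: 1.002
```

Run:
```python
from h import *
print(rel([.5943,.1022,.068]))
im=shot("side","side8.png"); c=im["color"][130:260,230:400]
cv2.imwrite("pics/side8c.png",cv2.resize(c,None,fx=4.5,fy=4.5,interpolation=cv2.INTER_CUBIC)[:,:,::-1])
```

```text
(array([-0.0001,  0.0467, -0.0001]), 'yaw', np.float64(42.79), 'ay', None)
```

View pics/side8c.png

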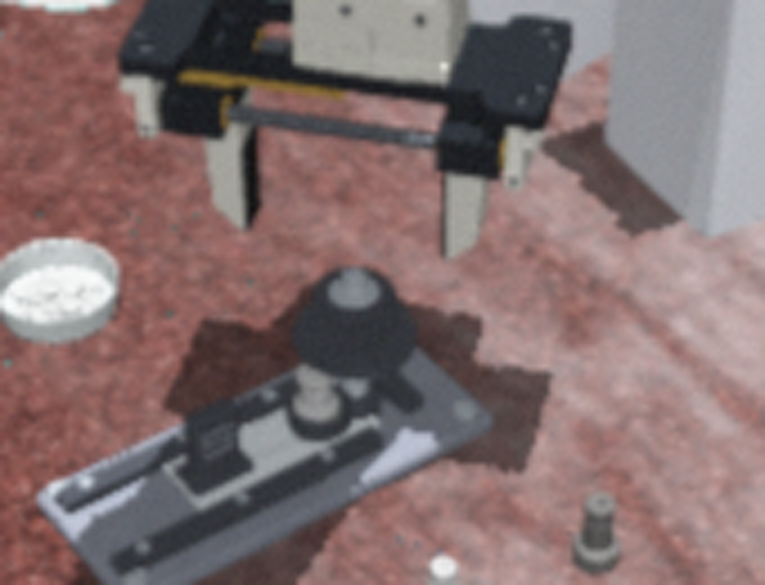

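The side view shows the open jaws centred above the collar (355,310 in the crop), with the die under the flange's near edge. Descend, and take the free moment reading before gripping.

Emit:
arm_command([
  [[0,0.012,0],[0,0,0]],
  [[0,0.026,0],[0,0,0]],
  [[0,0.039,0],[0,0,0]],
  [[0,0.046,0],[0,0,0]],
  [[0,0.047,0],[0,0,0]],
])

```text
clock: 15.05
position: [0.5937, 0.102, 0.0664]
ee_rot: [-1.49, -0.584, 0.587]
force: [0.3, -0.5, -0.2]
width: 0.999
```

Emit:
arm_command([
  [[0,0,0],[0,0,0]],
  [[0,0,0],[0,0,0]],
])

```text
clock: 15.25
position: [0.5949, 0.1025, 0.0682]
ee_rot: [-1.49, -0.586, 0.585]
force: [-0.5, -0.4, 0.5]
width: 0.999
```

```bash
cat >> h.py <<'E'
def rd(n=6):
    F=[];T=[]
    for i in range(n):
        s=observe();F.append(s["force"]);T.append(s["ft_torque"]); get_image("wrist")
    print(round(s["clock"],2),"F",np.mean(F,0).round(2),"T",np.mean(T,0).round(4),"sd",np.std(T,0).round(3)[2],"p",s["position"],"w",round(s["width"],3),"j7",round(s["joints"][6],3),"yaw",rel([0,0,0])[2])
E
python3 - <<'E'
from h import *
rd()
E
```

```text
15.5 F [ 0.06 -0.15 -0.11] T [ 0.1779  0.0104 -0.0103] sd 0.031 p [0.5947 0.1023 0.0682] w 1.0 j7 1.75 yaw 42.89
```

Emit:
arm_command([
  [[0,0,0],[0,0,0]],
  [[0,0,0],[0,0,0]],
  [[0,0,0],[0,0,0]],
  [[0,0,0],[0,0,0]],
  [[0,0,0],[0,0,0]],
], fingers=1, squeeze=20)

```text
clock: 16.05
position: [0.5945, 0.1022, 0.0678]
ee_rot: [-1.49, -0.585, 0.586]
force: [-0.2, 0.7, 0.0]
width: 0.609
```

Emit:
arm_command([
  [[0,0,0],[0,0,0]],
  [[0,0,0],[0,0,0]],
  [[0,0,0],[0,0,0]],
])

```text
clock: 16.35
position: [0.5953, 0.1015, 0.068]
ee_rot: [-1.492, -0.586, 0.584]
force: [3.0, -2.4, 1.5]
width: 0.413
```

Run:
```python
from h import *
rd()
```

```text
16.6 F [ 2.98 -3.61  0.59] T [-0.5402 -0.6909  0.0128] sd 0.019 p [0.5952 0.1015 0.068 ] w 0.417 j7 1.75 yaw 42.85
```

Emit:
arm_command([
  [[0,0.0004,-0.0007],[0,8,0]],
  [[0,0.0008,-0.0007],[0,16,0]],
  [[0,0.0013,-0.0007],[0,24,0]],
  [[0,0.0017,-0.0007],[0,32,0]],
  [[0,0.0021,-0.0007],[0,40,0]],
])

```text
clock: 17.15
position: [0.5953, 0.1016, 0.0659]
ee_rot: [-1.571, -0.035, 0.034]
force: [2.3, -3.0, -0.1]
width: 0.416
```

Run:
```python
from h import *
rd(5)
im=shot("wrist","w9.png");im=shot("side","side9.png"); c=im["color"][130:260,230:400]
cv2.imwrite("pics/side9c.png",cv2.resize(c,None,fx=4.5,fy=4.5,interpolation=cv2.INTER_CUBIC)[:,:,::-1])
```

```text
17.35 F [ 2.6  -3.05  0.58] T [-0.4012 -0.6257 -0.0376] sd 0.019 p [0.5953 0.1017 0.0659] w 0.415 j7 1.17 yaw 3.11
```

View pics/side9c.png

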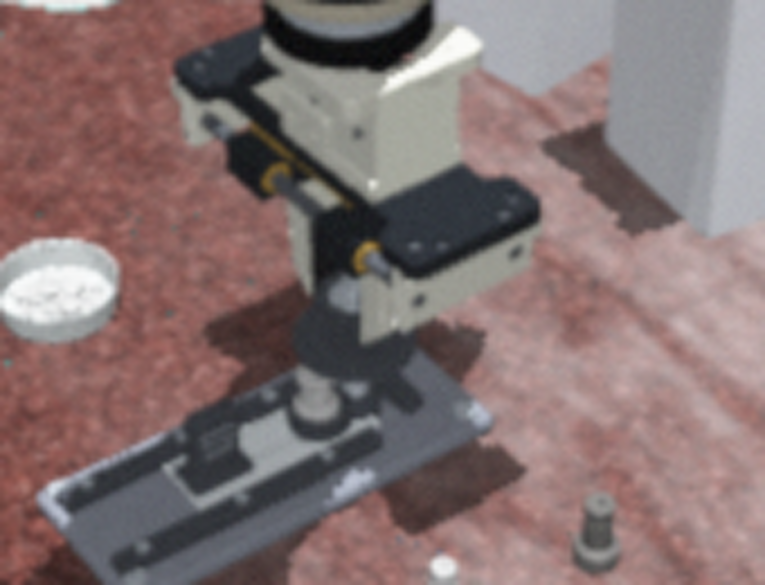

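View pics/w9.png

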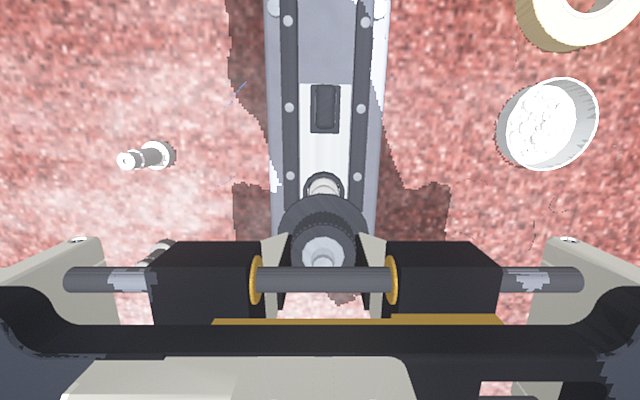

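The grip holds the knurl, with tips clear of the flange and rod. Continue turning in small steps, following the thread down and reading the moment held still.

Emit:
arm_command([
  [[0,0.0004,0],[0,7,0]],
  [[0,0.0007,0],[0,14,0]],
  [[0,0.0007,0],[0,14,0]],
])

```text
clock: 17.8
position: [0.5953, 0.1017, 0.0651]
ee_rot: [-1.565, 0.153, -0.154]
force: [3.1, -3.4, 0.9]
width: 0.415
```

```bash
python3 -c "
from h import *
rd(6)"
```

```text
18.05 F [ 3.99 -3.35  1.37] T [-0.4857 -0.8462 -0.0408] sd 0.033 p [0.5953 0.1017 0.0652] w 0.416 j7 0.965 yaw -11.02
```

Emit:
arm_command([
  [[0,0.0003,0],[0,5,0]],
  [[0,0.0005,0],[0,10,0]],
  [[0,0.0005,0],[0,10,0]],
])

```text
clock: 18.4
position: [0.5953, 0.1017, 0.0646]
ee_rot: [-1.551, 0.29, -0.291]
force: [4.3, -3.5, 1.7]
width: 0.415
```

```bash
python3 -c "
from h import *
rd(6)"
```

```text
18.65 F [ 3.79 -3.17  1.  ] T [-0.5086 -1.0215 -0.0232] sd 0.02 p [0.5953 0.1017 0.0646] w 0.417 j7 0.819 yaw -21.05
```

Emit:
arm_command([
  [[0,0.0003,0],[0,5,0]],
  [[0,0.0005,0],[0,10,0]],
  [[0,0.0005,0],[0,10,0]],
])

```text
clock: 19.0
position: [0.5953, 0.1018, 0.0641]
ee_rot: [-1.528, 0.427, -0.428]
force: [3.9, -3.6, 0.8]
width: 0.417
```

```bash
python3 -c "
from h import *
rd(6)"
```

```text
19.25 F [ 4.34 -3.2   0.47] T [-0.5024 -1.0754 -0.035 ] sd 0.01 p [0.5954 0.1018 0.0641] w 0.419 j7 0.675 yaw -31.05
```

Emit:
arm_command([
  [[0,0.0003,0],[0,5,0]],
  [[0,0.0005,0],[0,10,0]],
  [[0,0.0005,0],[0,10,0]],
])

```text
clock: 19.6
position: [0.5954, 0.1018, 0.0636]
ee_rot: [-1.496, 0.562, -0.563]
force: [4.6, -2.7, 0.1]
width: 0.418
```

```bash
python3 -c "
from h import *
rd(6)"
```

```text
19.85 F [ 4.2  -3.14  0.44] T [-0.4933 -1.1178 -0.0146] sd 0.015 p [0.5954 0.1018 0.0636] w 0.419 j7 0.531 yaw -41.05
```

Emit:
arm_command([
  [[0,0.0003,0],[0,5,0]],
  [[0,0.0005,0],[0,10,0]],
  [[0,0.0005,0],[0,10,0]],
])

```text
clock: 20.2
position: [0.5954, 0.1018, 0.0631]
ee_rot: [-1.455, 0.697, -0.698]
force: [4.3, -3.7, 0.2]
width: 0.416
```

```bash
python3 -c "
from h import *
rd(6)"
```

```text
20.45 F [ 4.55 -3.33  0.42] T [-0.5184 -1.2117 -0.0179] sd 0.036 p [0.5955 0.1018 0.0631] w 0.413 j7 0.388 yaw -51.05
```

Emit:
arm_command([
  [[0,0.0003,0],[0,5,0]],
  [[0,0.0005,0],[0,10,0]],
  [[0,0.0005,0],[0,10,0]],
])

```text
clock: 20.8
position: [0.5955, 0.1018, 0.0625]
ee_rot: [-1.405, 0.831, -0.832]
force: [4.5, -3.4, 0.4]
width: 0.413
```

```bash
python3 -c "
from h import *
rd(6)"
```

```text
21.05 F [ 4.61 -3.02  0.17] T [-0.568  -1.2383 -0.0475] sd 0.042 p [0.5955 0.1018 0.0626] w 0.42 j7 0.245 yaw -61.05
```

Emit:
arm_command([
  [[0,0.0003,0],[0,5,0]],
  [[0,0.0005,0],[0,10,0]],
  [[0,0.0005,0],[0,10,0]],
])

```text
clock: 21.4
position: [0.5956, 0.1018, 0.062]
ee_rot: [-1.346, 0.964, -0.965]
force: [5.3, -3.2, 1.3]
width: 0.414
```

```bash
python3 -c "
from h import *
rd(6)
im=shot('side','side10.png'); c=im['color'][130:260,230:400]
cv2.imwrite('pics/side10c.png',cv2.resize(c,None,fx=4.5,fy=4.5,interpolation=cv2.INTER_CUBIC)[:,:,::-1])"
```

```text
21.65 F [ 4.67 -3.33 -0.02] T [-0.616  -1.2791 -0.0308] sd 0.032 p [0.5956 0.1018 0.062 ] w 0.417 j7 0.102 yaw -71.05
```

View pics/side10c.png

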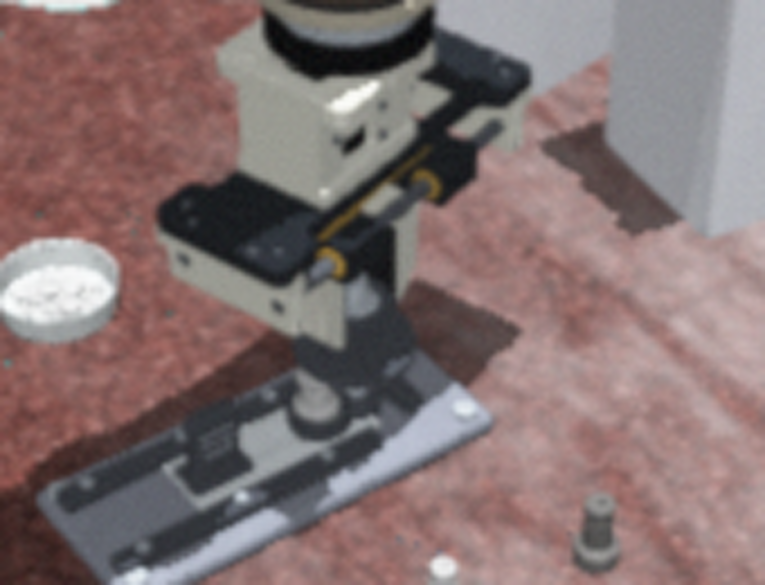

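Emit:
arm_command([
  [[0,0.0003,0],[0,5,0]],
  [[0,0.0005,0],[0,10,0]],
  [[0,0.0005,0],[0,10,0]],
])

```text
clock: 22.05
position: [0.5956, 0.1018, 0.0615]
ee_rot: [-1.277, 1.095, -1.096]
force: [4.7, -2.8, 0.9]
width: 0.417
```

```bash
python3 -c "
from h import *
rd(6)"
```

```text
22.3 F [ 4.62 -2.79  0.11] T [-0.6563 -1.3403 -0.0298] sd 0.031 p [0.5956 0.1018 0.0615] w 0.42 j7 -0.04 yaw -81.05
```

The flange visibly moved down (its lower edge went from about 370 to 385 in the crop), so the collar is turning. No contact yet.

Emit:
arm_command([
  [[0,0.0003,0],[0,5,0]],
  [[0,0.0005,0],[0,10,0]],
  [[0,0.0005,0],[0,10,0]],
])

```text
clock: 22.65
position: [0.5957, 0.1017, 0.061]
ee_rot: [-1.198, 1.224, -1.226]
force: [5.4, -2.8, -0.6]
width: 0.414
```

```bash
python3 -c "
from h import *
rd(8)"
```

```text
23.0 F [ 5.39 -3.13 -0.55] T [-0.7184 -1.3649 -0.0401] sd 0.027 p [0.5957 0.1017 0.061 ] w 0.413 j7 -0.182 yaw -91.05
```

Emit:
arm_command([
  [[0,0.0003,0],[0,5,0]],
  [[0,0.0005,0],[0,10,0]],
  [[0,0.0005,0],[0,10,0]],
])

```text
clock: 23.35
position: [0.5957, 0.1017, 0.0605]
ee_rot: [-1.109, 1.351, -1.353]
force: [6.8, -3.5, 0.5]
width: 0.414
```

```bash
python3 -c "
from h import *
rd(8)"
```

```text
23.7 F [ 5.63 -3.11 -0.23] T [-0.7713 -1.3899 -0.0376] sd 0.029 p [0.5957 0.1017 0.0605] w 0.414 j7 -0.323 yaw -101.06
```

Emit:
arm_command([
  [[0,0.0003,0],[0,5,0]],
  [[0,0.0005,0],[0,10,0]],
  [[0,0.0005,0],[0,10,0]],
])

```text
clock: 24.05
position: [0.5958, 0.1016, 0.06]
ee_rot: [-1.009, 1.476, -1.477]
force: [4.6, -4.4, -0.3]
width: 0.415
```

```bash
python3 -c "
from h import *
rd(8)"
```

```text
24.4 F [ 5.14 -3.66 -0.23] T [-0.8197 -1.3386 -0.0345] sd 0.026 p [0.5958 0.1017 0.06  ] w 0.413 j7 -0.464 yaw -111.05
```

Emit:
arm_command([
  [[0,0.0003,0],[0,5,0]],
  [[0,0.0005,0],[0,10,0]],
  [[0,0.0005,0],[0,10,0]],
])

```text
clock: 24.75
position: [0.5958, 0.1016, 0.0596]
ee_rot: [-0.899, 1.597, -1.599]
force: [4.7, -3.8, 0.5]
width: 0.416
```

```bash
python3 -c "
from h import *
rd(8)"
```

```text
25.1 F [ 5.24 -3.1   0.38] T [-0.8623 -1.3025 -0.013 ] sd 0.036 p [0.5959 0.1016 0.0596] w 0.416 j7 -0.604 yaw -121.05
```

Emit:
arm_command([
  [[0,0.0002,0],[0,4,0]],
  [[0,0.0004,0],[0,8,0]],
  [[0,0.0004,0],[0,8,0]],
])

```text
clock: 25.45
position: [0.5959, 0.1016, 0.0592]
ee_rot: [-0.802, 1.691, -1.693]
force: [6.3, -3.8, 0.1]
width: 0.418
```

```bash
python3 -c "
from h import *
rd(14)"
```

```text
26.1 F [ 5.54 -3.61  0.65] T [-0.8834 -1.251   0.026 ] sd 0.026 p [0.5959 0.1016 0.0593] w 0.415 j7 -0.716 yaw -129.05
```

The moment is rising: the free reading was about −0.032, now +0.026. The slope puts first touch near 160° of total turn and the press at about 6 N. One small step more.

Emit:
arm_command([
  [[0,0.0001,0],[0,2,0]],
  [[0,0.0002,0],[0,4,0]],
  [[0,0.0002,0],[0,4,0]],
])

```text
clock: 26.45
position: [0.5959, 0.1016, 0.059]
ee_rot: [-0.752, 1.737, -1.738]
force: [4.6, -4.0, 0.9]
width: 0.415
```

```bash
python3 -c "
from h import *
rd(20)"
```

```text
27.4 F [ 5.49 -3.5   0.8 ] T [-0.9079 -1.2356  0.0682] sd 0.023 p [0.5959 0.1016 0.059 ] w 0.417 j7 -0.772 yaw -133.04
```

The held moment is now about 0.10 N m above free. With touch at 158–161°, 176° gives about 7–8.5 N, which is right on target. Releasing without turning, then lifting straight up.

Emit:
arm_command([
  [[0,0,0],[0,0,0]],
  [[0,0,0],[0,0,0]],
  [[0,0,0],[0,0,0]],
  [[0,0,0],[0,0,0]],
  [[0,0,0],[0,0,0]],
], fingers=-0.6)

```text
clock: 27.95
position: [0.5946, 0.102, 0.0587]
ee_rot: [-0.755, 1.739, -1.738]
force: [-0.9, -0.3, -0.6]
width: 0.782
```

```bash
python3 -c "
from h import *
rd(10)"
```

```text
28.4 F [-0.07 -0.06  0.  ] T [-0.0026  0.059  -0.0061] sd 0.031 p [0.595  0.1018 0.059 ] w 0.802 j7 -0.773 yaw -133.11
```

Emit:
arm_command([
  [[0,-0.015,0],[0,0,0]],
  [[0,-0.04,0],[0,0,0]],
  [[0,-0.08,0],[0,0,0]],
  [[0,-0.12,0],[0,0,0]],
  [[0,-0.14,0],[0,0,0]],
])

```text
clock: 28.95
position: [0.5966, 0.1016, 0.2038]
ee_rot: [-0.748, 1.736, -1.738]
force: [0.9, -0.8, -0.7]
width: 0.8
```

Emit:
arm_command([
  [[0,0,0],[0,0,0]],
  [[0,0,0],[0,0,0]],
])

```text
clock: 29.15
position: [0.595, 0.1018, 0.1998]
ee_rot: [-0.753, 1.738, -1.738]
force: [-0.3, 0.0, -0.9]
width: 0.804
```

Run:
```python
from h import *
s=observe();print(s["position"],s["force"],s["clock"])
im=shot('side','side11.png'); c=im['color'][130:290,210:390]
for t,z in [("fin",.0575),("tall_die",0),("mid_die",0),("snap_dish",0)]:
    r=place_of(im,t); print(t,[(np.round(x["point"],1),round(x["confidence"],2),atz(im,x["point"],z)) for x in r[:1]])
cv2.imwrite('pics/side11c.png',cv2.resize(c,None,fx=3.7,fy=3.7,interpolation=cv2.INTER_CUBIC)[:,:,::-1])
```

```text
[0.595  0.1018 0.1998] [-0.345   0.0246 -0.8538] 29.15
fin [(array([274.5, 221.4]), 0.84, array([0.5066, 0.0977, 0.0575]))]
tall_die [(array([322.7, 272. ]), 0.44, array([ 0.5403, -0.035 ,  0.    ]))]
mid_die [(array([360.2, 253.3]), 0.63, array([ 0.6366, -0.0366,  0.    ]))]
snap_dish [(array([243.8, 198.5]), 0.93, array([0.5138, 0.2621, 0.    ]))]
```

View pics/side11c.png

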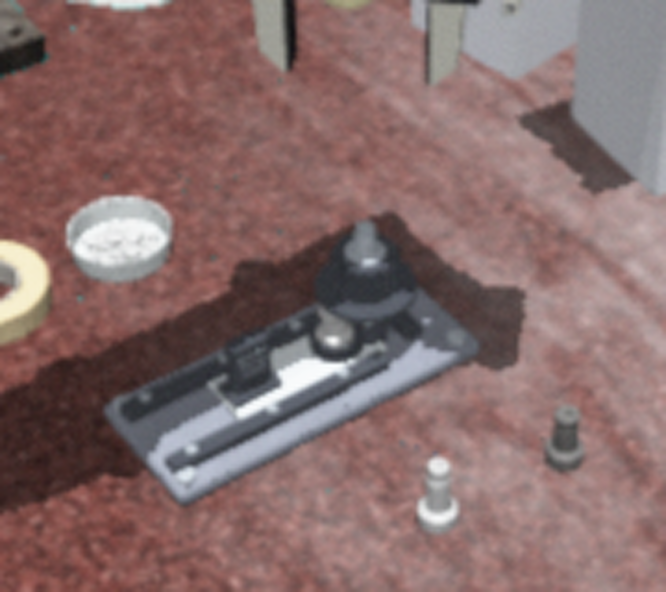

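The collar (365,275 in the crop) is down on the upright die, the carriage is home, and the gripper is clear. The dies and dish stand where they were: their image spots match the first picture, and the network's point jitter is a few pixels. Handing in.

```bash
python3 -c "
from h import *
print(sign_off())"
```

```text
the job is handed in; nothing more can be done
None
```

I pushed the carriage home by its fin, spun the collar down until it bore on the die, and handed the job in at about 29 s. No verdict was reported, so the press below is my estimate.

- **Carriage:** it stopped after about 44.5 mm of the 45 mm travel, with the push force rising to about 8 N against the stop. In the last picture the die stands upright under the collar's edge.
- **Collar:** I turned it 176° clockwise in one grip, about 9.2 mm down. It first touched the die at about 158–161°. The held moment rose about 0.10 N m above the reading while gripped and turning free, or about 0.075 above the reading once released. I put the press at 7–9 N, and the touch angle allows about 5–12 N.
- **After release:** the force on the tool was near zero and the gripper stood about 14 cm above its turning position. The spare dies and the dish look unmoved in the picture. The networks' points for them scattered: the dish and tall die came out 12–13 mm from the first reading, and I took that as detection scatter.

**Disagreement with the description:**
- **Fingertips:** the quoted `arm.tip_extent` (22 mm ahead of the TCP) did not match the robot. The pictures, a first close that caught nothing, and a gentle touch of about 12 N on the fin's top all put the tips about 11.5 mm behind the TCP. I used the measured value.
- **Knurl width:** the grip read 38.4 mm on the 40 mm knurl, but it held without slipping.

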